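# Slide the cork-core box open to its stop tab

## Robot

A 6-joint arm with a two-finger parallel gripper is mounted at the origin on the work surface. World frame = base frame: x ahead of the robot, y to its left, z up, the work surface at z = 0. Lengths are in m, angles in rad, forces in N, time in s.
With the tool pointing down it reaches from about 0.325 to 0.9 m from the base axis. Payload 6.1 kg.
Tool frame: the origin (TCP) lies midway between the tips of the shut fingers; the grasp point (between the pads) lies 19 mm behind it; x points along the fingers, y is the direction in which the jaws open and shut, and the axes are right-handed (so a half turn about x gives the same grasp; the last joint's range is limited). The gripper opens to 85 mm and grips with 20 to 120 N. Pads are 22 mm wide; open, the fingers measure 114 mm over their backs; the gripper's body (76 mm by 85 mm) begins 54 mm behind the grasp point. The pads swing forward as they close: fully open they stand 13 mm farther back than shut.
Start: joints at [-1.441, 0.22, 1.526, -0, 1.395, -0.126], TCP at [0.158, -0.605, 0.209] pointing down, gripper open.
Joint ranges: [-2.98, 2.98], [-0.91, 2.08], [0.09, 2.57], [-1.24, 4.39], [0.2, 2.65], [-2.68, 2.68]. Speed limits (rad/s): [2.57, 2.57, 3.01, 3.14, 3.14, 3.14].

## Interface

Orientations are given as [roll, pitch, yaw] about the fixed x, y, z axes, in that order (R = Rz(yaw) Ry(pitch) Rx(roll)).
In Python, from plant import movep, move_l, set_joints, gripper_to, hold, inverse_kinematics, observe, get_image, get_calibration, Unreachable, job_done gives the robot as it stands. Calls block until the motion is done:
- movep(position, orientation): joint-space move of the TCP to a pose.
- move_l(position, feed=0.15, rotation=None, max_force=None): straight line of the TCP; rotation=None keeps the orientation; feed is the mean speed in m/s. With max_force (N) it stops when the force on the tool has changed by that much, and returns True; else False.
- set_joints(angles): joint-space move.
- gripper_to(opening, f_grip=None): finger opening in m; f_grip is the grip in N (None keeps the last); returns when the fingers have stopped.
- hold(seconds).
- inverse_kinematics(position, orientation): joint angles nearest the present ones, or None.
- observe(): the state.
- get_image(name): name is "side" or "top" or "wrist"; returns (picture, depth): 480x640x3 uint8, red, green, blue; 480x640 float32, m along the optical axis (not along the pixel's ray), 0 where there is no reading.
- get_calibration(name): a dict with "intrinsics" (3x3 intrinsics, pixels), "world_from_camera" (4x4, takes a point from camera to world coordinates). Camera axes: x right, y down, z forward; pixel columns grow to the right and rows downward; lengths in m; the calibration is good to about 2 mm. The wrist camera is an equidistant fisheye: a pixel r from the principal point sees the ray r / f radians off the axis. A picture is of the moment at which its call begins: read the wrist's pose just before it. get_calibration takes no time and is no camera call; for the wrist camera it gives the pose at the moment of the call.
A pose or a line that the arm cannot do raises Unreachable and nothing moves.
- job_done(): hands the job in, once; it reports no verdict.
The state is a dict: "time_s": time; "q": joint angles; "joint_velocities": joint speeds; "joint_torque": joint torques, N m; "eef_pos": TCP position; "tcp_rot": TCP orientation; "ft_force": force on the tool from outside, world axes, zero at the start; "torque": the same for the moment, N m; "opening": finger opening in m.
Only numpy, scipy, OpenCV 4.12 (cv2) and the standard library are available. Lean on these libraries where they do the work, as an engineer would, in place of code of your own. Each camera call takes 0.05 s, during which the arm holds its last target. There are 200 camera calls.

## Task

Open the wooden cork-core box: with the fingertips press down the sprung pad inside the window in the middle of its sliding lid to free its friction brake, and, keeping the pad pressed, push the lid along its rails until its pointer stands level with the middle of the brass stop tab. Then let the pad come up so that the brake holds the lid there. Do not force the lid while its brake is on, and leave the cup, ball, jar and burnisher where they are.

Things in the scene. Friction and masses are not known exactly. Their poses are not given: they have to be found in the camera images.
- box: Wooden box fixed to the shelf, 120 mm (own x) by 320 mm (own y), 92 mm high over its rails; origin under the centre of its base. Two dark grooved rails run along its long sides (own y), 6 mm higher than the lid's top, with 93 mm clear between their lips. The lid slides along own y and cannot be lifted out.
- lid (a joint): Travel of the sliding lid in m along the box's own +y: 0 fully shut, 0.130 end of travel; starts between 0 and 0.03. The lid is a pale wooden plate 98 mm (across) by 150 mm (along) and 14 mm thick, its top 86 mm above the shelf, with a square window 60 by 60 mm through its middle. With the pad up a friction brake holds it (about 5 to 7 N along the rails would drag it); with the pad pressed 1 mm or more it slides with 1 to 2 N and coasts very little.
- pad (a joint): How far the pad is pressed down, in m: about 0 up with the brake on, 0.006 fully down. The spring takes about 9 N to start it and 10 N fully down, where it meets a firm stop; it springs back up when let go.
- pad_top (a point): Centre of the top of the pad, which fills the lid's window (56 by 56 mm, dark rubber, moves with the lid). When up, its top lies 6 mm below the lid's top, 80 mm above the shelf; the fingertips go into the window, press it and push on it or on the window's edge. Its axes are the box's axes.
- lid_pointer (a point): Outer end of a small dark steel bar pointer (13 mm across the slide, 5 mm along it, 3 mm high) on the lid's top beside the window, on the side of the rail with the tab. It lies 44 mm in own +x from the pad's centre and at the same place along the slide.
- tab_mark (a point): Middle of the inner edge of the brass stop tab, a small plate 12 mm wide along the slide, clipped over the top of the rail on the box's own +x side; it does not block the lid, which can be pushed past it. Its axes are the box's axes. It stands 30 to 105 mm from the pointer in the box's own +y at the start.
- cup: Iron hemisphere cup, loose, 90 mm across and 42 mm high, origin under its centre. Bystander.
- ball_center (a point): Centre of the finished maroon ball, 72 mm across, loose on a low cork ring 64 mm across. Bystander.
- jar: Tall glass jar of cork cores with a steel cap, loose, 80 mm across and 201 mm high, origin under its centre. Bystander.
- burnisher: Horn burnisher with a wooden handle, loose, lying flat, 140 mm long along own x, 18 mm wide, 16 mm high; origin near its middle on the shelf. Bystander.

How it is judged:
On the way, in this order (a step that is already met when the one before it is completed fails the run):
1. the pad is pressed down by over 2 mm, freeing the brake (value of joint pad above 0.002 m), for 0.1 s.
2. the lid is pushed until its pointer is level with the stop tab, the pad still pressed (y of lid_pointer in the frame of tab_mark between -0.006 and 0.006 m and value of joint pad above 0.001 m), for 0.1 s.
At the end, for the whole second after the job is handed in: The lid rests with its pointer level with the tab's middle along the rails, within 6 mm (the tab's own width), the pad is up (less than 1 mm down) with the brake on, and the cup, ball, jar and burnisher are within 20 mm of where they began (y of lid_pointer in the frame of tab_mark between -0.006 and 0.006 m and value of joint pad below 0.001 m and velocity of joint lid between -0.003 and 0.003 m/s and distance of each of cup, ball_center, jar, burnisher from where it was at the start of the episode below 0.02 m); the robot touches nothing.
It fails at once if the lid is forced along while its brake is on (moving faster than 10 mm/s with the pad less than 0.3 mm down) (value of joint pad below 0.0003 m and (velocity of joint lid above 0.01 m/s or velocity of joint lid below -0.01 m/s)).
It fails at once if a bystander (cup, ball, jar or burnisher) is lifted, carried or shifted by more than 20 mm (distance of any of cup, ball_center, jar, burnisher from where it was at the start of the episode above 0.02 m).
It also fails if it takes over 35 s, if anything falls off the work surface, if the arm or the gripper's body presses on something with over 40 N, if the wrist force passes 120 N, or if a joint passes its speed limit or range.

## Working session

There is one attempt and no reset: what is moved stays moved. The work goes in short steps, each a Python script; the robot and the scene stay as the last script left them, time stands still between calls to the robot, and variables do not carry over. Pictures are saved under pics/ and viewed, about 8 in all and at most 12, crops included, and the job is handed in when it is done.

```bash
mkdir -p pics; ls; python3 - <<'E'
from plant import *
import cv2,numpy as np
for n in ("top","side"):
    p,d=get_image(n); cv2.imwrite(f"pics/{n}0.png",p[:,:,::-1]); np.save(f"pics/{n}0.npy",d)
    c=get_calibration(n); print(n,c["intrinsics"],c["world_from_camera"])
s=observe();print(s["time_s"],s["eef_pos"],s["tcp_rot"],s["opening"],s["ft_force"])
E
```

```text
pics
top [[489.22078885   0.         324.01946678]
 [  0.         489.22078885 234.68054998]
 [  0.           0.           1.        ]] [[-0.13515364 -0.96880374  0.20773254  0.29893903]
 [-0.99080922  0.13097763 -0.0337928   0.02171085]
 [ 0.00553027 -0.21039053 -0.97760178  1.02434998]
 [ 0.          0.          0.          1.        ]]
side [[502.62018283   0.         315.7365033 ]
 [  0.         502.62018283 239.25686198]
 [  0.           0.           1.        ]] [[ 0.99304199 -0.08020944  0.086221    0.41372858]
 [-0.11769095 -0.6507595   0.75010727 -0.75835909]
 [-0.00405655 -0.75503545 -0.65567143  0.73273426]
 [ 0.          0.          0.          1.        ]]
0.1 [ 0.15803803 -0.60408133  0.20799123] [-1.70021279  1.56901761  1.69715907] 0.08535698397247071 [-0.39364758  0.22064224  0.43465342]
```

View pics/top0.png

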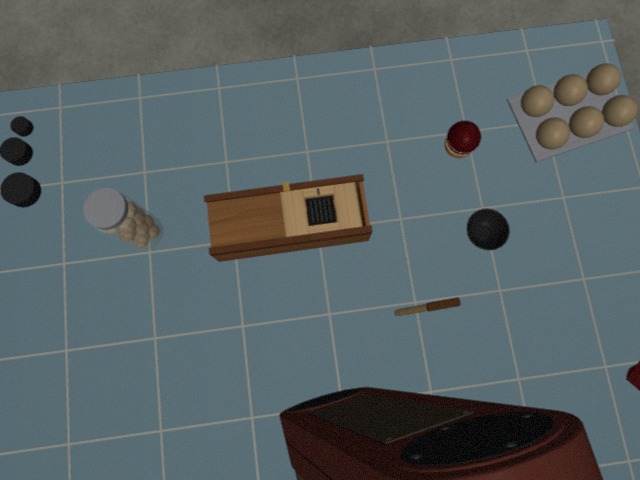

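The top view shows the box centred near (290,217). The pad is at (321,209), the pointer near (319,190) and the tab at (286,187), so the lid must go left in the image, towards world +y. Next I'll zoom in on both views.

```bash
python3 - <<'E'
import cv2,numpy as np
a=cv2.imread("pics/top0.png")[165:270,195:385]
a=cv2.resize(a,None,fx=4,fy=4,interpolation=cv2.INTER_CUBIC)
cv2.imwrite("pics/topz.png",cv2.convertScaleAbs(a,alpha=1.4))
E
```

```text
(no output)
```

View pics/topz.png

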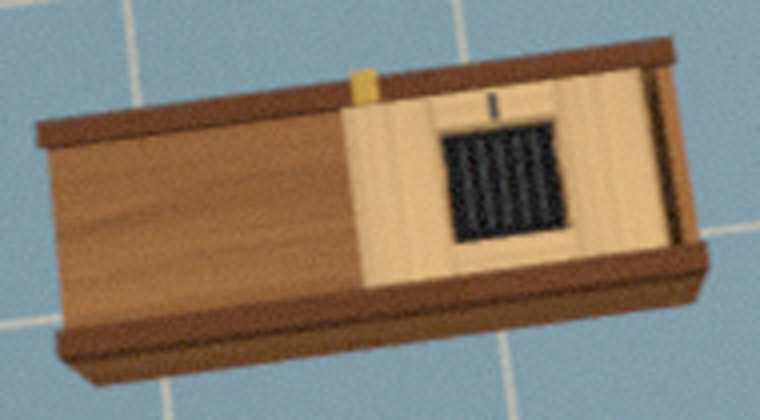

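View pics/side0.png

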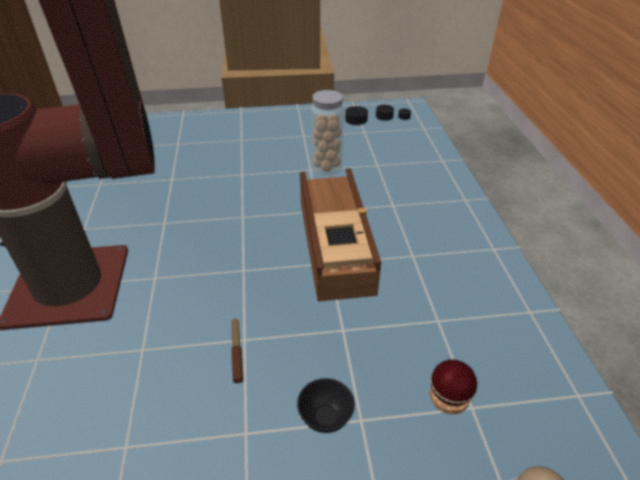

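The zoom shows the tab's inner edge around (367,104), the pointer's outer end at (492,94), and the window corners at (441,135), (552,123), (568,228) and (456,243). The side view shows clear space around the box, with the jar behind its far +y end.

```bash
cat > h.py <<'E'
import numpy as np
from plant import *
def ray(cam,px,z,c=None):
    c=c or get_calibration(cam); K=c["intrinsics"]; T=c["world_from_camera"]
    x=(px[0]-K[0,2])/K[0,0]; y=(px[1]-K[1,2])/K[1,1]
    if cam=="wrist":
        r=np.hypot(x,y); s=np.sin(r)/max(r,1e-9); v=np.array([x*s,y*s,np.cos(r)])
    else: v=np.array([x,y,1.])
    v=T[:3,:3]@v; o=T[:3,3]
    return o+v*(z-o[2])/v[2]
E
python3 - <<'E'
from h import *
f=lambda u,v,z: ray("top",(195+(u+.5)/4-.5,165+(v+.5)/4-.5),z)
P={k:f(*v) for k,v in dict(farL=(37,121,.092),farR=(672,38,.092),nearR=(707,244,.092),nearL=(58,332,.092),ptr=(491.5,94,.089),tab=(367.5,104,.093),
 w1=(441,135,.086),w2=(552,123,.086),w3=(568,228,.083),w4=(456,243,.083)).items()}
for k,v in P.items(): print(k,v.round(4))
d=P["farL"]-P["farR"]; print(np.linalg.norm(d),"yaw(own y dir)",np.arctan2(-d[0],d[1]))
y=d/np.linalg.norm(d); print("dist",y@(P["tab"]-P["ptr"]), "padc",np.mean([P[k] for k in("w1","w2","w3","w4")],0))
c=get_calibration("wrist");print(c["intrinsics"],c["world_from_camera"].round(3))
yaw=np.arctan2(-d[0],d[1])
for o in ([0,np.pi/2,yaw],[np.pi,np.pi/2,yaw],[np.pi/2,np.pi/2,yaw],[-np.pi/2,np.pi/2,yaw]):
    print(o,inverse_kinematics([.51,-.03,.3],o),inverse_kinematics([.51,.05,.08],o))
E
```

```text
farL [0.6089 0.2145 0.092 ]
farR [ 0.6097 -0.104   0.092 ]
nearR [ 0.5026 -0.1049  0.092 ]
nearL [0.5015 0.2134 0.092 ]
ptr [ 0.5936 -0.0106  0.089 ]
tab [0.5955 0.0512 0.093 ]
w1 [0.5768 0.0171 0.086 ]
w2 [ 0.5756 -0.0386  0.086 ]
w3 [ 0.5218 -0.0391  0.083 ]
w4 [0.5217 0.0168 0.083 ]
0.31844143266311115 yaw(own y dir) 0.0024551042025050397
dist 0.0617996021212303 padc [ 0.54896669 -0.01096902  0.0845    ]
[[371.64829954   0.         322.07057002]
 [  0.         371.64829954 246.30081508]
 [  0.           0.           1.        ]] [[ 0.253 -0.916 -0.311  0.238]
 [-0.967 -0.24  -0.08  -0.584]
 [-0.001  0.321 -0.947  0.373]
 [ 0.     0.     0.     1.   ]]
[0, 1.5707963267948966, np.float64(0.0024551042025050397)] [-0.21322103 -0.10129342  1.69400643  0.          1.54887964 -1.78647246] [-5.62632439e-02  8.68824706e-02  1.93292226e+00 -4.44089210e-16
  1.12178792e+00 -1.62951467e+00]
[3.141592653589793, 1.5707963267948966, np.float64(0.0024551042025050397)] [-0.21322103 -0.10129342  1.69400643  0.          1.54887964  1.35512019] [-5.62632439e-02  8.68824706e-02  1.93292226e+00 -4.44089210e-16
  1.12178792e+00  1.51207798e+00]
[1.5707963267948966, 1.5707963267948966, np.float64(0.0024551042025050397)] [-0.21322103 -0.10129342  1.69400643  0.          1.54887964 -0.21567614] [-5.62632439e-02  8.68824706e-02  1.93292226e+00 -4.44089210e-16
  1.12178792e+00 -5.87183481e-02]
[-1.5707963267948966, 1.5707963267948966, np.float64(0.0024551042025050397)] None None
```

Poses look consistent: box yaw ≈ 0, pad ≈ (0.549, −0.011), tab about 62 mm ahead of the pointer in +y. I'll shut the fingers, hover over the pad and check with the wrist camera.

```bash
python3 - <<'E'
from h import *
import cv2
O=[np.pi/2,np.pi/2,0.002]
gripper_to(0.0,f_grip=30)
movep([0.549,-0.011,0.20],O); hold(.3)
c=get_calibration("wrist"); p,d=get_image("wrist"); cv2.imwrite("pics/w1.png",p[:,:,::-1])
np.savez("pics/w1.npz",K=c["intrinsics"],T=c["world_from_camera"])
s=observe();print(s["time_s"],s["eef_pos"],s["tcp_rot"],s["opening"],s["ft_force"])
E
```

```text
3.7333 [ 0.54900109 -0.01129329  0.19999312] [-1.37596683  1.57074318 -2.94532731] -7.159380599203741e-05 [ 0.24862908 -0.59506803 -0.12909627]
```

View pics/w1.png

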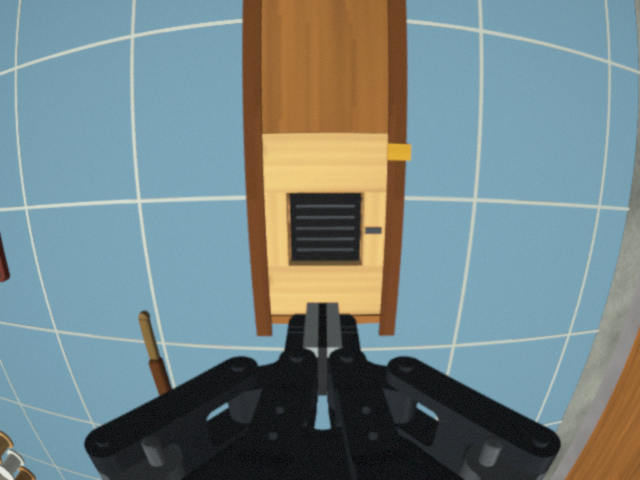

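The wrist view shows the tab at (388,152), the pointer tip at (382,230), the window corners at (288,193), (361,193), (362,265) and (290,265), and the fingertips at (322,305).

```bash
python3 - <<'E'
from h import *
f=np.load("pics/w1.npz"); c=dict(intrinsics=f["K"],world_from_camera=f["T"]); print(f["T"].round(3))
for n,u,v,z in (("tab",388,152,.093),("ptr",382,230,.089),("w",288,193,.086),("w",361,193,.086),("w",362,265,.086),("w",290,265,.086),("railR far",385,20,.092),("railR",380,300,.092)):
    print(n,ray("wrist",(u,v),z,c).round(4))
E
```

```text
[[ 1.     0.001  0.     0.548]
 [ 0.001 -0.947 -0.322  0.071]
 [ 0.     0.322 -0.947  0.365]
 [ 0.     0.     0.     1.   ]]
tab [0.5968 0.0518 0.093 ]
ptr [ 0.5953 -0.0092  0.089 ]
w [0.5224 0.0193 0.086 ]
w [0.5782 0.0194 0.086 ]
w [ 0.5809 -0.0397  0.086 ]
w [ 0.5225 -0.0397  0.086 ]
railR far [0.5939 0.1518 0.092 ]
railR [ 0.5966 -0.0687  0.092 ]
```

Both views agree: offset 61–62 mm, pad centre about (0.550, −0.010). Now I'll press.

```bash
python3 - <<'E'
from h import *
move_l([.550,-.010,.095],feed=.15); hold(.2)
f0=observe()["ft_force"]
hit=move_l([.550,-.010,.074],feed=.012,max_force=4)
s=observe(); z=s["eef_pos"][2]; print(hit,z,s["ft_force"]-f0)
if hit and .077<z<.084:
    move_l([.550,-.010,z-.0045],feed=.02); hold(.25)
s=observe(); print(s["time_s"],s["eef_pos"],s["ft_force"]-f0)
E
```

```text
False 0.07408316116193234 [-0.86109478 -1.1178894   1.44221165]
6.6833 [ 0.55004964 -0.01000206  0.07408316] [-0.86109478 -1.1178894   1.44221165]
```

No contact at 0.074. I'll check where the surfaces really are using depth, and look from the side.

```bash
python3 - <<'E'
from h import *
import cv2
c=get_calibration("top");K=c["intrinsics"];T=c["world_from_camera"];d=np.load("pics/top0.npy")
for n,u,v in(("pad",321,209),("lid",300,215),("lid2",348,205),("rail",240,192),("floor",240,300),("rail near",250,248)):
    z=np.median(d[v-1:v+2,u-1:u+2]); print(n,(T[:3,:3]@(np.linalg.inv(K)@[u,v,1]*z)+T[:3,3]).round(4))
p,dd=get_image("side"); a=p[160:310,260:420,::-1]
cv2.imwrite("pics/s1.png",cv2.convertScaleAbs(cv2.resize(a,None,fx=4,fy=4,interpolation=cv2.INTER_CUBIC),alpha=1.4))
s=observe();print(s["eef_pos"],s["ft_force"],s["joint_torque"])
E
```

```text
pad [ 0.5523 -0.012   0.0805]
lid [0.5439 0.031  0.087 ]
lid2 [ 0.5516 -0.0661  0.0867]
rail [0.6052 0.143  0.0922]
floor [ 0.4025  0.1786 -0.002 ]
rail near [0.4904 0.1353 0.0905]
[ 0.55004722 -0.00999432  0.0740673 ] [ 0.2199511   0.40324026 -0.20826447] [ 1.43959089e-03 -4.33964002e+01 -3.45638788e+01 -2.76957508e-06
  5.54835933e-04  1.19915589e-05]
```

View pics/s1.png

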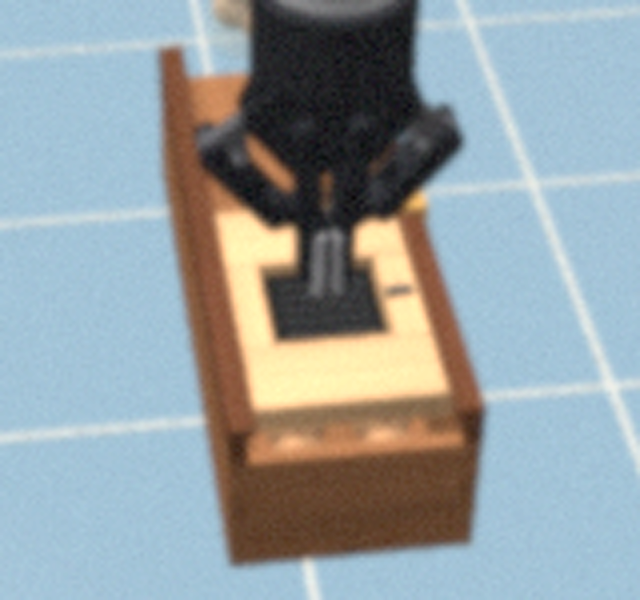

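In this crop the fingertips end at about (327,293). The force is zero, so they look to be still just above the pad, and the lid hasn't moved. I'll keep descending under a force guard.

```bash
python3 - <<'E'
from h import *
for v in (292,296,300):print(v,ray("side",(260+327/4,160+v/4),.08).round(4))
f0=observe()["ft_force"]
hit=move_l([.550,-.010,.060],feed=.01,max_force=5)
s=observe(); z=s["eef_pos"][2]; print(hit,s["time_s"],s["eef_pos"],s["ft_force"]-f0)
hold(.2);s=observe();print(s["eef_pos"],s["ft_force"]-f0)
E
```

```text
292 [0.5537 0.001  0.08  ]
296 [ 0.5532 -0.002   0.08  ]
300 [ 0.5527 -0.0051  0.08  ]
False 8.2833 [ 0.55006803 -0.00999924  0.0600854 ] [-0.69696975  0.33114079 -0.10278594]
[ 0.5500499  -0.01001832  0.0600659 ] [-0.25445763 -0.08944041 -0.40572843]
```

Both camera views suggest the real tips sit about 25 mm above the reported TCP. That fits the lack of contact, so I'll continue the guarded descent.

```bash
python3 - <<'E'
from h import *
import cv2
f0=observe()["ft_force"]
hit=move_l([.550,-.010,.045],feed=.01,max_force=5)
s=observe(); print(hit,s["time_s"],s["eef_pos"],s["ft_force"]-f0)
hold(.2);s=observe();print(s["eef_pos"],s["ft_force"]-f0,s["opening"])
p,dd=get_image("side"); a=p[160:310,260:420,::-1]
cv2.imwrite("pics/s2.png",cv2.convertScaleAbs(cv2.resize(a,None,fx=4,fy=4,interpolation=cv2.INTER_CUBIC),alpha=1.4))
E
```

```text
True 9.0333 [ 0.55004418 -0.01002826  0.0578829 ] [ 0.21418575 -0.61470749  5.43909102]
[ 0.55006604 -0.0100099   0.05788865] [-0.68814508 -0.14491258  6.07675431] 0.00020205715092761864
```

View pics/s2.png

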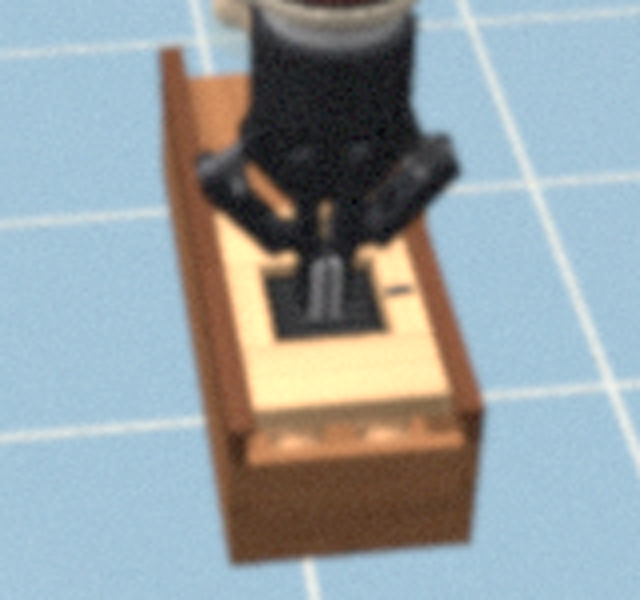

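The fingertips now touch the pad, with their ends at (325,320) in the window. Contact came at a reported z of 0.058, so the TCP is biased by about 22 mm. Next I'll press 4.5 mm and check the force.

```bash
python3 - <<'E'
from h import *
f0=np.array([0,0,-.2])
for z in (.0560,.0545,.0535):
    move_l([.550,-.010,z],feed=.02,max_force=14); hold(.15)
    s=observe(); print(s["time_s"],s["eef_pos"],s["ft_force"]-f0)
E
```

```text
9.6833 [ 0.55009304 -0.01000094  0.05693042] [-3.8767587   0.15197807  9.13548233]
10.0833 [ 0.55004603 -0.01000745  0.05544722] [-3.36336013 -0.71981969  9.17134028]
10.4833 [ 0.5500902  -0.01000684  0.05446318] [-3.79678272  0.11514601  8.61792181]
```

The force sits at about 9 N, so the pad is moving, now roughly 2.5–3 mm down. A little deeper, then push most of the way and measure.

```bash
python3 - <<'E'
from h import *
import cv2
move_l([.550,-.010,.0525],feed=.02); hold(.2)
s=observe(); print(s["time_s"],s["eef_pos"],s["ft_force"])
h=move_l([.550,.025,.0525],feed=.03,max_force=8); hold(.1)
s=observe(); print(h,s["time_s"],s["eef_pos"],s["ft_force"])
c=get_calibration("wrist"); p,d=get_image("wrist"); cv2.imwrite("pics/w2.png",p[:,:,::-1])
np.savez("pics/w2.npz",K=c["intrinsics"],T=c["world_from_camera"])
p,dd=get_image("top"); cv2.imwrite("pics/t2.png",p[:,:,::-1])
E
```

```text
10.9333 [ 0.55008118 -0.0100264   0.05350838] [-4.0130514   0.28227526  9.37364562]
False 12.35 [0.54986941 0.02492022 0.05339932] [-5.01983591 -0.11294359  8.21139197]
```

View pics/w2.png

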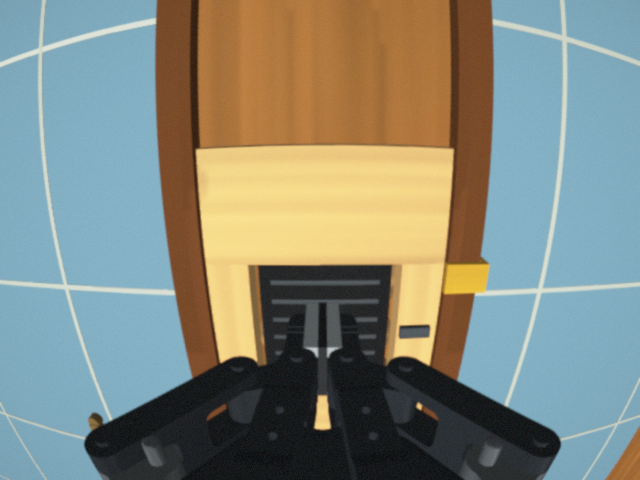

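The lid is moving with the fingers. The pointer's outer end is now at (428,331) and the middle of the tab's inner edge at (446,278).

```bash
python3 - <<'E'
from h import *
f=np.load("pics/w2.npz"); c=dict(intrinsics=f["K"],world_from_camera=f["T"])
t=ray("wrist",(445,278),.093,c); p=ray("wrist",(429,331),.089,c); w=ray("wrist",(325,265),.086,c)
print(t,p,w,"remaining",t[1]-p[1])
E
```

```text
[0.59642871 0.05209251 0.093     ] [0.59428532 0.02600387 0.089     ] [0.55047445 0.05482687 0.086     ] remaining 0.02608863378827251
```

```bash
python3 - <<'E'
from h import *
import cv2
h=move_l([.550,.051,.0525],feed=.03,max_force=8); hold(.2)
s=observe(); print(h,s["time_s"],s["eef_pos"],s["ft_force"])
c=get_calibration("wrist"); p,d=get_image("wrist")
np.savez("pics/w3.npz",K=c["intrinsics"],T=c["world_from_camera"])
q=cv2.resize(p[200:400,250:510,::-1],None,fx=3,fy=3,interpolation=cv2.INTER_CUBIC); cv2.imwrite("pics/w3.png",q)
E
```

```text
False 13.6667 [0.54973017 0.0510586  0.05334708] [-4.67428934  0.43121381  9.27798004]
```

View pics/w3.png

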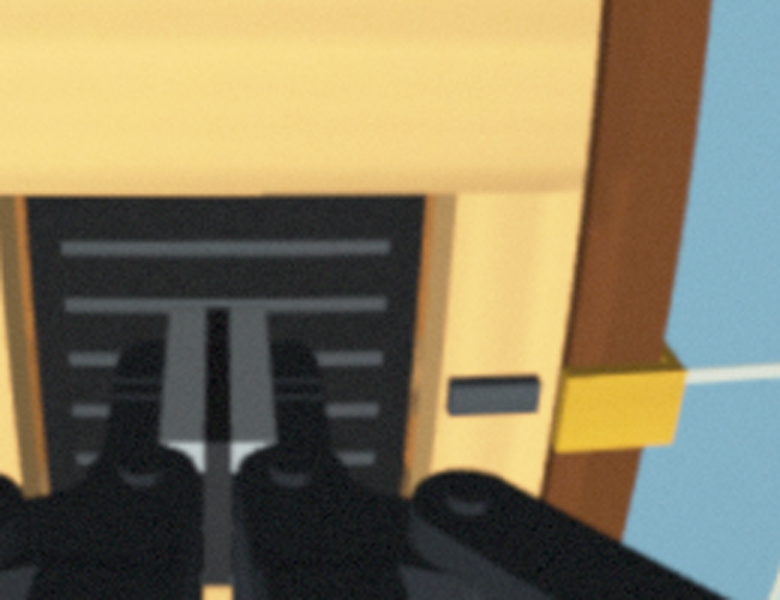

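In the zoom, the pointer's top face centre at its outer end is at (540,398). The tab's inner edge spans (565,372) to (556,452).

```bash
python3 - <<'E'
from h import *
f=np.load("pics/w3.npz"); c=dict(intrinsics=f["K"],world_from_camera=f["T"])
g=lambda u,v,z: ray("wrist",(250+(u+.5)/3-.5,200+(v+.5)/3-.5),z,c).round(4)
for z in (.092,.094,.096): print(z,g(565,372,z),g(556,452,z))
print(g(540,384,.089),g(540,413,.089))
E
```

```text
0.092 [0.5965 0.0575 0.092 ] [0.5972 0.0442 0.092 ]
0.094 [0.5958 0.0587 0.094 ] [0.5964 0.0456 0.094 ]
0.096 [0.595  0.0599 0.096 ] [0.5957 0.047  0.096 ]
[0.5942 0.0539 0.089 ] [0.5949 0.049  0.089 ]
```

The pointer is at y ≈ 0.0515 and the tab's middle at ≈ 0.0516, so they are level. Now I'll lift straight up and check.

```bash
python3 - <<'E'
from h import *
import cv2
move_l([.550,.051,.065],feed=.03); move_l([.550,.051,.19],feed=.12); hold(.3)
c=get_calibration("wrist"); p,d=get_image("wrist")
np.savez("pics/w4.npz",K=c["intrinsics"],T=c["world_from_camera"])
cv2.imwrite("pics/w4.png",cv2.resize(p[130:330,240:440,::-1],None,fx=3,fy=3,interpolation=cv2.INTER_CUBIC))
p,_=get_image("top"); cv2.imwrite("pics/t4.png",p[:,:,::-1])
a=cv2.imread("pics/top0.png").astype(int)
for n,(u,v) in dict(cup=(488,229),ball=(463,140),jar=(120,215),burn=(428,307)).items():
    print(n,np.abs(a-p[:,:,::-1])[v-25:v+25,u-30:u+30].mean())
s=observe();print(s["time_s"],s["eef_pos"],s["ft_force"])
E
```

```text
cup 18.39211111111111
ball 21.16311111111111
jar 24.65811111111111
burn 24.23177777777778
15.875 [0.54990115 0.0510113  0.18973765] [ 0.35061015 -0.22284828 -0.04883407]
```

View pics/w4.png

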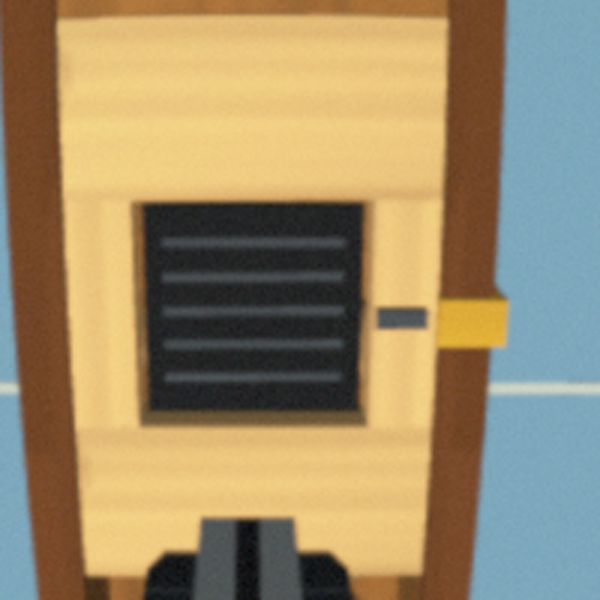

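The lid stayed put with the pad up. The pointer end is at (427,318) and the tab's inner edge runs from (437,298) to (437,348). The bystander difference numbers look like a brightness change, so I'll check that too.

```bash
python3 - <<'E'
from h import *
import cv2
f=np.load("pics/w4.npz"); c=dict(intrinsics=f["K"],world_from_camera=f["T"])
g=lambda u,v,z: ray("wrist",(240+(u+.5)/3-.5,130+(v+.5)/3-.5),z,c).round(4)
for z in (.092,.094): print(z,g(437,298,z),g(437,348,z))
print(g(427,309,.089),g(427,328,.089))
a=cv2.imread("pics/top0.png",0);b=cv2.imread("pics/t4.png",0)
for n,(u,v) in dict(cup=(488,229),ball=(463,140),jar=(120,215),burn=(428,307)).items():
    A,B=[np.float32(i[v-40:v+40,u-40:u+40]) for i in(a,b)]
    print(n,A.mean(),B.mean(),cv2.phaseCorrelate(A,B,cv2.createHanningWindow((80,80),cv2.CV_32F)))
E
```

```text
0.092 [0.5959 0.058  0.092 ] [0.5967 0.0449 0.092 ]
0.094 [0.5956 0.0586 0.094 ] [0.5963 0.0456 0.094 ]
[0.5941 0.0542 0.089 ] [0.5943 0.0492 0.089 ]
cup 89.14297 111.219215 ((0.0267935636979999, -0.015039041682989307), 1.0667792880535125)
ball 96.01485 119.335625 ((0.06350195836535732, 0.054642007025982764), 0.9742955416440964)
jar 103.64797 128.61438 ((0.09821012970101606, -0.10835225651786118), 0.9966886848211288)
burn 103.21797 128.09125 ((-0.0017891277246633308, 0.1629223195706544), 1.0102998971939088)
```

View pics/t4.png

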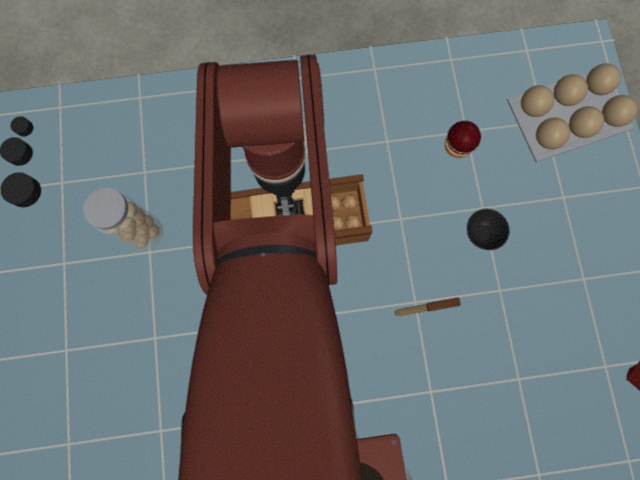

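The top view shows the box open and every bystander in its original place, with image shifts under 0.2 px. The pointer is at y ≈ 0.0517 and the tab's middle at ≈ 0.0515–0.0521. The arm is clear, so I'm handing in.

```bash
python3 -c "
from plant import *
job_done()"
```

```text
the job is handed in; nothing more can be done
```

The box is open and handed in. I pressed the pad about 3–4 mm with the shut fingertips, slid the lid about 61 mm until its pointer met the brass tab, then lifted straight off. The clock read 15.9 s at the last check. `job_done()` reports no verdict, so these are my own checks.

**Last checks**
- **Alignment:** after release, the wrist camera put the pointer at y ≈ 0.0517 m and the tab's middle at about 0.0515–0.0521 m. That is within about 1 mm, against the 6 mm allowed.
- **Brake and pad:** the lid stayed put when I lifted. The pad looks up in the picture, but I did not measure its height.
- **Arm:** it was clear of everything, with almost no force on the tool.
- **Bystanders:** the cup, ball, jar and burnisher shifted by less than 0.2 px in the top view.

**Checks that disagreed**
- **Fingertip height:** I expected contact at a reported height of about 0.080 m, but it came at 0.058 m. The real fingertips sit about 22 mm higher than the reported TCP. I found the pad with a force-guarded descent and checked it in the side view.
- **Pressing depth:** it comes from the reported arm position and the roughly 9 N force plateau, not from a direct reading of the pad.
- **Sideways force:** I saw an unexplained 4–5 N along x while the pad was pressed. It had no visible effect.
- **Picture comparison:** a simple before/after brightness difference was large around every bystander. The second picture was brighter overall, so I relied on the shift measurement above.

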